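# Fit the sprung spindle into the roll stand

## Robot

A 6-joint arm with a two-finger parallel gripper is mounted at the origin on a cart in front of the work surface, level with it; the furniture and walls round the work are solid. World frame = base frame: x ahead of the robot, y to its left, z up, the work surface at z = 0. Lengths are in m, angles in degrees, forces in N, time in s.
With the tool pointing down it reaches from about 0.375 to 0.925 m from the base axis. Payload 5.7 kg.
Tool frame: the origin (TCP) lies on the front face of the gripper's body, between the roots of the fingers; the fingertips stand 73 mm ahead of it and the grasp point (between the pads) lies 54 mm ahead of it (env.tcp_to_tips is the distance from the TCP to the fingertips, in m); x points along the fingers, z is the direction in which the jaws open and shut, and the axes are right-handed (so a half turn about x gives the same grasp; the last joint's range is limited). The gripper opens to 85 mm and grips with 20 to 120 N. Pads are 22 mm wide; open, the fingers measure 114 mm over their backs; the gripper's body (76 mm by 85 mm) begins 54 mm behind the grasp point. The pads swing forward as they close: fully open they stand 13 mm farther back than shut.
Start: joints at [-6.595, 20.558, 86.54, -0, 72.909, -6.595], TCP at [0.6, -0, 0.304] pointing down, gripper open.
Joint ranges: [-170.27, 170.27], [-57.76, 135], [12.27, 136.19], [-55.21, 235.2], [11.17, 155.16], [-170.74, 170.74]. Speed limits (degrees/s): [136.94, 136.94, 180, 180, 180, 180].

## Interface

Orientations are given as a 3x3 rotation matrix whose columns are the frame's x, y, z axes.
In Python, from station import env gives the robot as it stands.
- The arm moves only by the shell command python3 -m creep 'ROWS' [FORCE]. ROWS is JSON, a list of rows, each a list of 7 numbers: the shift along the tool's x, y, z in cm, then the turn, a rotation vector about the tool's x, y, z in rad, then the opening, from 0 (shut) to 1 (fully open). In form: [[dx, dy, dz, ax, ay, az, fingers], ...]. A call has 1 to 20 rows; each row shifts and turns the pose as measured when the row begins, along the tool's axes as they then stand; what a row does not reach is not made up. A row lasts 1/10 s, in which the tool goes at most 50 mm and 8.59 degrees, less where a joint would pass 70% of its speed; a pose out of reach is approached as far as the arm can. A call with a gripper value outside its range is refused whole. The fingers move at their own pace and stop on an object; FORCE is the grip in N (left out, the last holds). Time passes only in rows, so rows that do not move let the fingers close. It gives the time, the measured TCP pose, the force and the opening at its end, in the units of the state.
- env.read_state(): the state, without advancing time (a new reading comes with each control period).
- env.snapshot(name): name is "scene" or "side" or "wrist"; returns the picture (400x640x3 uint8, blue, green, red); there is no depth.
- env.get_calibration(name): a dict with "K" (3x3 intrinsics, pixels), "k1" (the pictures are not rectified: a ray, as slopes to the right and down, at radius r is drawn at 1 + k1 r^2 times it, then the intrinsics apply), "world_from_camera" (4x4, takes a point from camera to world coordinates). Camera axes: x right, y down, z forward; pixel columns grow to the right and rows downward; lengths in m; the calibration is good to about 2 mm. A picture is of the moment at which its call begins: read the wrist's pose just before it. get_calibration takes no time and is no camera call; for the wrist camera it gives the pose at the moment of the call.
- env.close_job(): hands the job in, once; it reports no verdict.
The state is a dict: "time_s": time; "joint_pos": joint angles; "joint_vel": joint speeds; "effort": joint torques, N m; "position": TCP position; "eef_rot": TCP orientation; "ft_force": force on the tool from outside, world axes, zero at the start; "ft_torque": the same for the moment, N m; "finger_gap": finger opening in m.
Only numpy, scipy, OpenCV 4.12 (cv2) and the standard library are available. Lean on these libraries where they do the work, as an engineer would, in place of code of your own. Each camera call takes 0.05 s, during which the arm holds its last target. There are 200 camera calls.

## Task

The sprung spindle of the polishing-paper roll stand stands upright in its wooden storage well. Take it out, lay it down flat on the bench and let go of it, then take it again by the barrel, squeeze its sprung pin against the stand's tall cheek so that it fits between the two cheeks, and let it spring home: thin sprung pin in the recess of the tall cheek, thick fixed pin fully in the recess of the low cheek. Let go of it there, and do not disturb the jar, the spool and the stone block.

Things in the scene. Friction and masses are not known exactly. Their poses are not given: they have to be found in the camera images.
- spindle: Loose sprung spindle, about 220 g, 138 mm long: square aluminium barrel (26 x 26 mm, 72 mm long) between two square grey caps 34 x 34 x 14 mm; a steel pin out of each cap. Origin: middle of the barrel, on the axis; z along it to the sprung pin; caps' outer faces at z = +-50 mm. At first upright in the well, sprung pin up, origin 64 mm above the bench. Lying on its caps, axis 17 mm up.
- fixed_pin_tip (a point): End of the thick fixed pin (14 mm diameter, standing 9 mm out of its cap), on the axis, 59 mm from the spindle's origin along its -z. Both pins are polished and slide easily.
- sprung_pin_tip (a point): End of the thin sprung pin (10 mm diameter, standing 29 mm out of its cap when free), on the axis, 79 mm from the spindle's origin along +z when free.
- sprung_pin (a joint): How far the sprung pin is pressed into the spindle, m: 0 free, 0.0275 pressed fully home (1.5 mm then still stands out). Spring force about 3 N at 0 and 12 N at 0.0275.
- roll_stand: Stand fixed to the bench: wooden board 80 x 185 x 12 mm with two upright steel cheeks, each 60 mm wide (along x) and 20 mm thick, 115 mm apart between inner faces. Origin under the board's centre; z up, y level from the LOW cheek (top 76 mm above the bench) to the TALL cheek (top 112 mm), both recesses on the line x = 0, 62 mm above the bench.
- narrow_recess (a point): Centre of the mouth of the round blind recess (13 mm diameter, 10 mm deep) in the inner face of the tall cheek, for the sprung pin; 57.5 mm from the stand's middle along +y, 62 mm above the bench. Axes as the stand's.
- wide_recess (a point): Centre of the mouth of the round blind recess (17 mm diameter, 10 mm deep) in the inner face of the low cheek, for the fixed pin; 57.5 mm along the stand's -y, 62 mm above the bench. Axes as the stand's. Seated, the spindle's cap lies against the low cheek's face and the sprung pin is still pressed about 4 mm.
- well_mouth (a point): Centre of the mouth of the square storage well in a fixed dark wooden block 64 x 64 x 60 mm high, at its top, 60 mm above the bench; z up. The well is 38 mm square, sides along x and y, floor 14 mm above the bench with a hole for the fixed pin. The bench is always clear around x 0.44, y -0.26 m, on the robot's side of well and stand: room to lay the spindle down.
- flux_jar: Bystander: loose round cream jar, 55 mm diameter, 60 mm high, origin under its centre. Leave it alone.
- bench_block: Bystander: loose square stone-grey block, 65 x 65 x 19 mm, origin under its centre. Leave it alone.
- solder_spool: Bystander: loose green flanged spool, 65 x 46 x 23 mm, origin at its underside. Leave it alone.

How it is judged (in metres and radians):
On the way:
1. the spindle lies flat on the bench, let go (angle between spindle's own z axis and vertical between 1.4 and 1.74 rad and height (world z) of spindle below 0.03 m and contact force between the fingers and anything else below 0.1 N), for 0.2 s.
At the end, for the whole second after the job is handed in: the fixed pin's tip is at least 6 mm inside the low cheek's recess and the sprung pin's tip at least 6 mm inside the tall cheek's recess, the spindle is in line with the recesses within 0.06 rad, at rest and let go (y of fixed_pin_tip in the frame of wide_recess below -0.006 m and distance between fixed_pin_tip and wide_recess below 0.013 m and y of sprung_pin_tip in the frame of narrow_recess above 0.006 m and distance between sprung_pin_tip and narrow_recess below 0.013 m and angle between the z axis of spindle and the y axis of wide_recess, either way round below 0.06 rad and linear speed of spindle below 0.02 m/s and angular speed of spindle below 0.3 rad/s and contact force between the fingers and anything else below 0.1 N); the robot touches nothing.
It fails at once if the jar, the stone block or the spool is moved more than 30 mm (distance of any of flux_jar, bench_block, solder_spool from where it was at the start of the episode above 0.03 m).
It also fails if it takes over 51 s, if anything falls off the work surface, if the arm or the gripper's body presses on something with over 40 N, if the wrist force passes 120 N, or if a joint passes its speed limit or range.

## Working session

There is one attempt and no reset: what is moved stays moved. The work goes in short steps, Python scripts to look and compute and a shell command to move; the robot and the scene stay as the last step left them, time stands still between calls to the robot, and variables do not carry over. Pictures are saved under pics/ and viewed, about 8 in all and at most 12, crops included, and the job is handed in when it is done.

```bash
ls; mkdir -p pics
cat > h.py <<'E'
import numpy as np, cv2
from station import env
def snap(n,f):
    c=env.get_calibration(n); im=np.array(env.snapshot(n)); cv2.imwrite('pics/'+f,im); return im,c
def ray(c,uv):
    K=np.array(c['K'],float);d=np.array([c['k1'],0,0,0,0],float)
    p=cv2.undistortPoints(np.array([[uv]],float),K,d)[0,0]
    T=np.array(c['world_from_camera']);return T[:3,3],T[:3,:3]@np.array([p[0],p[1],1])
def onz(c,uv,z):
    o,d=ray(c,uv);return o+d*(z-o[2])/d[2]
def two(c1,u1,c2,u2):
    o1,d1=ray(c1,u1);o2,d2=ray(c2,u2)
    s=np.linalg.lstsq(np.stack([d1,-d2],1),o2-o1,rcond=None)[0]
    a=o1+d1*s[0];b=o2+d2*s[1];return (a+b)/2,np.linalg.norm(a-b)
def proj(c,P):
    T=np.linalg.inv(np.array(c['world_from_camera']));R=T[:3,:3]
    return cv2.projectPoints(np.array(P,float).reshape(-1,1,3),cv2.Rodrigues(R)[0],T[:3,3],np.array(c['K'],float),np.array([c['k1'],0,0,0,0],float))[0][:,0]
E
python3 - <<'E'
from h import *
np.set_printoptions(precision=4,suppress=True)
a,c=snap('scene','s0.png');b,d=snap('side','d0.png')
for x in(c,d):print(np.array(x['world_from_camera']),x['K'],x['k1'])
s=env.read_state();print(s['time_s'],s['eef_rot'],s['finger_gap'],s['ft_force'])
cv2.imwrite('pics/v0.png',np.vstack([a,b])[:, :] if 0 else cv2.resize(np.vstack([a,b]),(480,600)))
E
```

```text
pics
[[ 0.4948 -0.4909  0.7171 -0.1421]
 [-0.869  -0.2748  0.4115 -0.5881]
 [-0.005  -0.8268 -0.5625  0.6671]
 [ 0.      0.      0.      1.    ]] [[462.2788   0.     321.2449]
 [  0.     462.2788 198.6306]
 [  0.       0.       1.    ]] -0.12555106735610133
[[ 0.9088 -0.2776  0.3116  0.2794]
 [-0.417  -0.6325  0.6527 -0.8035]
 [ 0.0159 -0.7231 -0.6906  0.7702]
 [ 0.      0.      0.      1.    ]] [[396.4517   0.     319.0349]
 [  0.     396.4517 201.6756]
 [  0.       0.       1.    ]] -0.029290218719679646
0.1 [[-0.0017  0.      1.    ]
 [ 0.0002  1.     -0.    ]
 [-1.      0.0002 -0.0017]] 0.08529079622365773 [-0.0871  1.0083  0.1197]
```

View pics/s0.png

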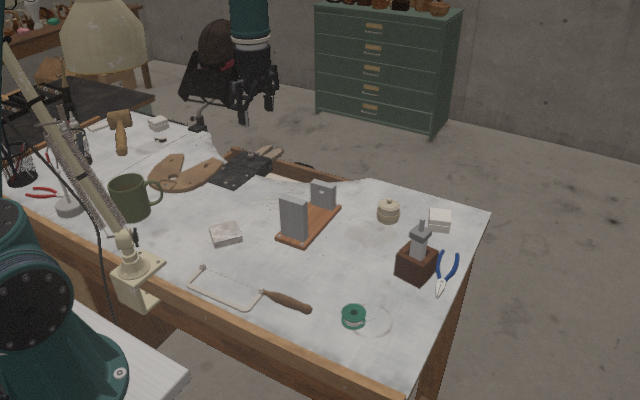

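View pics/d0.png

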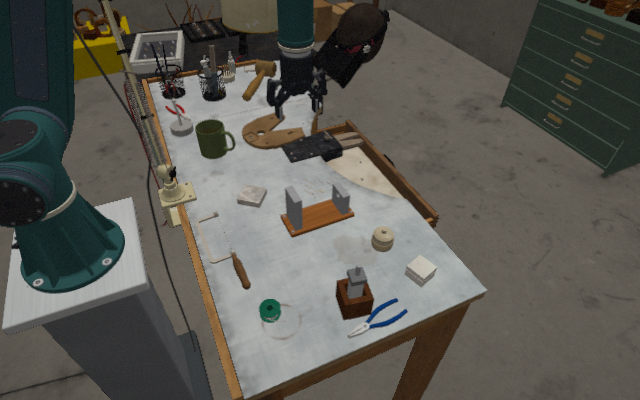

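The scene view shows the stand at about (310,220), with the tall cheek at (293,218) and the low cheek at (323,195). The well with the spindle is at (418,260), the jar at (388,210) and the spool at (353,316). The stone block could be either (226,234) or (439,220). I'll zoom in for corner pixels.

Run:
```python
import cv2,numpy as np
a=cv2.imread('pics/s0.png');b=cv2.imread('pics/d0.png')
def cr(i,x,y,w,h):
    o=cv2.resize(i[y:y+h,x:x+w],(w*4,h*4),interpolation=cv2.INTER_CUBIC)
    for k in range(0,w,10):
        cv2.line(o,(k*4,0),(k*4,8 if k%50 else 16),(0,0,255),1)
        if k%20==0:cv2.putText(o,str(x+k),(k*4,24),0,.35,(0,0,255),1)
    for k in range(0,h,10):
        cv2.line(o,(0,k*4),(8,k*4),(0,0,255),1)
        if k%20==0:cv2.putText(o,str(y+k),(10,k*4+4),0,.35,(0,0,255),1)
    return o
cv2.imwrite('pics/c1.png',cr(a,270,170,200,130))
cv2.imwrite('pics/c2.png',cr(b,270,170,180,150))
```

```text
(no output)
```

View pics/c1.png

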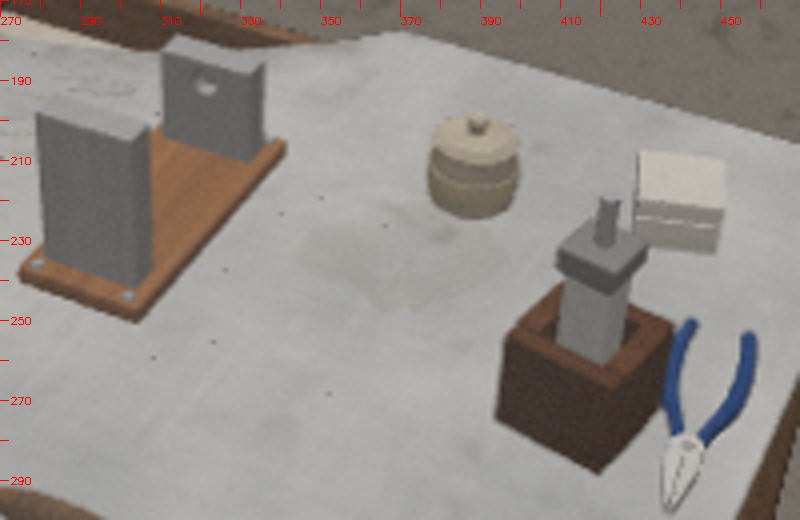

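View pics/c2.png

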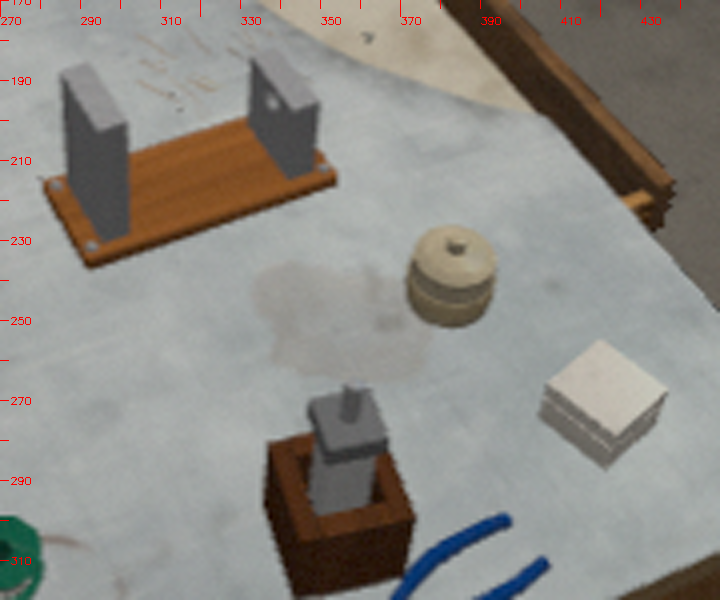

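Run:
```python
from h import *
np.set_printoptions(precision=4,suppress=True)
c=env.get_calibration('scene');d=env.get_calibration('side')
C=lambda x,y:(270+x/4-.4,170+y/4-.4)
G={'tall':(.112,[(37,113),(135,140),(152,124),(55,97)],[(62,77),(102,130),(128,121),(88,66)]),
'low':(.076,[(163,50),(252,74),(265,62),(176,36)],[(250,58),(294,110),(319,100),(272,48)]),
'well':(.06,[(503,338),(610,385),(675,325),(570,283)],[(268,445),(300,532),(413,515),(375,433)]),
'captop':(.114,[(557,248),(613,275),(648,243),(592,215)],[(308,410),(330,452),(387,440),(362,398)]),
'board':(.012,[(20,271),(135,313),(285,145)],[(43,180),(90,262),(336,174)])}
for k,(z,A,B) in G.items():
    a=np.array([onz(c,C(*p),z) for p in A]);b=np.array([onz(d,C(*p),z) for p in B])
    t=[two(c,C(*p),d,C(*q)) for p,q in zip(A,B)]
    print(k,'scene\n',a[:,:2],'\nside\n',b[:,:2],'\ntwo',np.array([x[0] for x in t]),np.array([x[1] for x in t]))
    print('means',a.mean(0),b.mean(0),np.mean([x[0] for x in t],0))
```

```text
tall scene
 [[ 0.5237 -0.1013]
 [ 0.5279 -0.1603]
 [ 0.5449 -0.1605]
 [ 0.5413 -0.1012]] 
side
 [[ 0.5184 -0.1056]
 [ 0.5231 -0.1597]
 [ 0.5405 -0.1587]
 [ 0.537  -0.1025]] 
two [[ 0.5179 -0.1065  0.1153]
 [ 0.5212 -0.1647  0.1173]
 [ 0.5381 -0.1646  0.1177]
 [ 0.5358 -0.1055  0.1159]] [0.0036 0.0003 0.0005 0.0015]
means [ 0.5344 -0.1308  0.112 ] [ 0.5297 -0.1316  0.112 ] [ 0.5283 -0.1353  0.1165]
low scene
 [[ 0.6599 -0.098 ]
 [ 0.6627 -0.1573]
 [ 0.678  -0.1577]
 [ 0.6775 -0.0967]] 
side
 [[ 0.6527 -0.0998]
 [ 0.6563 -0.1568]
 [ 0.6755 -0.1548]
 [ 0.6707 -0.0966]] 
two [[ 0.6498 -0.1048  0.0825]
 [ 0.6527 -0.1628  0.083 ]
 [ 0.6724 -0.1602  0.0807]
 [ 0.6668 -0.1034  0.0833]] [0.0022 0.0007 0.0015 0.0009]
means [ 0.6695 -0.1274  0.076 ] [ 0.6638 -0.127   0.076 ] [ 0.6604 -0.1328  0.0824]
well scene
 [[ 0.5333 -0.3699]
 [ 0.5262 -0.4287]
 [ 0.5845 -0.4425]
 [ 0.5903 -0.384 ]] 
side
 [[ 0.5316 -0.3714]
 [ 0.5227 -0.4261]
 [ 0.5809 -0.4412]
 [ 0.5881 -0.3881]] 
two [[ 0.5317 -0.371   0.0608]
 [ 0.5206 -0.4296  0.0655]
 [ 0.5789 -0.4436  0.0647]
 [ 0.5893 -0.3856  0.0594]] [0.0016 0.001  0.0001 0.0038]
means [ 0.5586 -0.4063  0.06  ] [ 0.5558 -0.4067  0.06  ] [ 0.5551 -0.4074  0.0626]
captop scene
 [[ 0.5472 -0.3872]
 [ 0.5407 -0.418 ]
 [ 0.5725 -0.4248]
 [ 0.5805 -0.393 ]] 
side
 [[ 0.5404 -0.3934]
 [ 0.5386 -0.4205]
 [ 0.568  -0.4258]
 [ 0.5691 -0.398 ]] 
two [[ 0.541  -0.3913  0.1165]
 [ 0.5391 -0.4193  0.1143]
 [ 0.567  -0.4267  0.1175]
 [ 0.5674 -0.3989  0.1215]] [0.0065 0.0025 0.002  0.0066]
means [ 0.5602 -0.4057  0.114 ] [ 0.554  -0.4094  0.114 ] [ 0.5536 -0.4091  0.1175]
board scene
 [[ 0.5072 -0.094 ]
 [ 0.508  -0.1693]
 [ 0.6891 -0.1667]] 
side
 [[ 0.5059 -0.0908]
 [ 0.5074 -0.1712]
 [ 0.6882 -0.1648]] 
two [[ 0.5044 -0.0956  0.0157]
 [ 0.5079 -0.1698  0.0115]
 [ 0.6865 -0.1677  0.0145]] [0.002  0.0014 0.0011]
means [ 0.5681 -0.1433  0.012 ] [ 0.5672 -0.1423  0.012 ] [ 0.5663 -0.1443  0.0139]
```

```bash
cat >> h.py <<'E'
from scipy.spatial.transform import Rotation as Ro
def rot(a,jaw):
    a=np.array(a,float);a/=np.linalg.norm(a);j=np.array(jaw,float);j-=a*(a@j);j/=np.linalg.norm(j)
    return np.stack([a,np.cross(j,a),j],1)
def go(P,R):
    s=env.read_state();M=np.array(s['eef_rot']);np.set_printoptions(precision=4,suppress=True)
    print('t',s['time_s'],'pos',np.array(s['position']),'j',np.array(s['joint_pos']).round(1),'F',np.array(s['ft_force']).round(1),'gap',round(s['finger_gap'],4))
    print('shift cm',M.T@(np.array(P)-s['position'])*100,'rotvec',Ro.from_matrix(M.T@R).as_rotvec())
E
python3 -m creep '[[0.78,-4.2,-1.87,0,0,0,1],[0.78,-4.2,-1.87,0,0,0,1],[0.78,-4.2,-1.87,0,0,0,1],[0.78,-4.2,-1.87,0,0,0,1],[0.78,-4.2,-1.87,0,0,0,1],[0.78,-4.2,-1.87,0,0,0,1],[0.78,-4.2,-1.87,0,0,0,1],[0.78,-4.2,-1.87,0,0,0,1],[0.78,-4.2,-1.87,0,0,0,1]]' 60
python3 -m creep '[[0,0,0,-0.148,0,0,1],[0,0,0,-0.148,0,0,1],[0,0,0,-0.148,0,0,1],[0,0,0,-0.148,0,0,1],[0,0,0,-0.148,0,0,1],[0,0,0,-0.148,0,0,1],[0,0,0,-0.148,0,0,1],[0,0,0,-0.148,0,0,1],[0,0,0,-0.148,0,0,1],[0,0,0,0,0,-0.13,1],[0,0,0,0,0,-0.13,1],[0,0,0,0,0,-0.13,1],[0,0,0,0,0,-0.13,1],[0,0,0,0,0,-0.13,1],[0,0,0,0,0,-0.13,1]]'
python3 - <<'E'
from h import *
a=np.array([.687,-.165,-.707]);R=rot(a,[.233,.972,0])
go(np.array([.556,-.4075,.107])-.18*a,R)
print(env.read_state()['eef_rot'])
E
```

```text
time_s: 1.0
position: [0.4287, -0.3851, 0.2281]
eef_rot: [[-0.0, -0.011, 1.0], [0.004, 1.0, 0.011], [-1.0, 0.004, -0.0]]
ft_force: [0.6, -0.2, 0.8]
finger_gap: 0.0855
time_s: 2.5
position: [0.4599, -0.3849, 0.2682]
eef_rot: [[0.593, -0.764, 0.256], [-0.136, 0.218, 0.966], [-0.794, -0.607, 0.025]]
ft_force: [0.4, -0.3, 0.5]
finger_gap: 0.0855
t 2.5 pos [ 0.4599 -0.3849  0.2682] j [ -59.6   15.2  111.7   49.    35.8 -170.6] F [ 0.4 -0.3  0.5] gap 0.0855
shift cm [ 0.9613  4.3199 -0.1077] rotvec [-0.0342  0.0036 -0.1317]
[[ 0.5925 -0.7638  0.2559]
 [-0.1363  0.218   0.9664]
 [-0.7939 -0.6075  0.025 ]]
```

```bash
python3 -m creep '[[0,0,0,0.149,0,0,1],[0,0,0,0.149,0,0,1],[0,0,0,0.149,0,0,1],[0,0,0,0.149,0,0,1],[0,0,0,0.149,0,0,1],[0,0,0,0.149,0,0,1],[0,0,0,0.149,0,0,1],[0,0,0,0.149,0,0,1],[0,0,0,0.149,0,0,1],[0,0,0,0.149,0,0,1],[0,0,0,0.149,0,0,1],[0,0,0,0.149,0,0,1],[0,0,0,0.149,0,0,1],[0,0,0,0.149,0,0,1],[0,0,0,0.149,0,0,1],[0,0,0,0.149,0,0,1],[0,0,0,0.149,0,0,1],[0,0,0,0.149,0,0,1],[0,0,0,0.149,0,0,1],[0,0,0,0.149,0,0,1]]'
python3 - <<'E'
from h import *
a=np.array([.687,-.165,-.707]);R=rot(a,[-.233,-.972,0])
go(np.array([.556,-.4075,.107])-.18*a,R)
im,c=snap('wrist','w1.png')
print(proj(c,[[.556,-.4075,.114],[.556,-.4075,.143],[.557,-.4065,.06]]))
E
```

```text
time_s: 4.5
position: [0.4577, -0.3801, 0.2645]
eef_rot: [[0.589, 0.796, -0.14], [-0.13, -0.077, -0.989], [-0.797, 0.601, 0.058]]
ft_force: [0.4, 0.4, -0.5]
finger_gap: 0.0852
t 4.5 pos [ 0.4577 -0.3801  0.2645] j [-59.5  15.2 112.2  49.   35.9   0.9] F [ 0.4  0.4 -0.5] gap 0.0852
shift cm [ 0.8833 -3.8515 -0.0482] rotvec [ 0.1095 -0.0192  0.1366]
[[319.4733 205.5744]
 [322.0822 193.9865]
 [314.794  221.0736]]
```

View pics/w1.png

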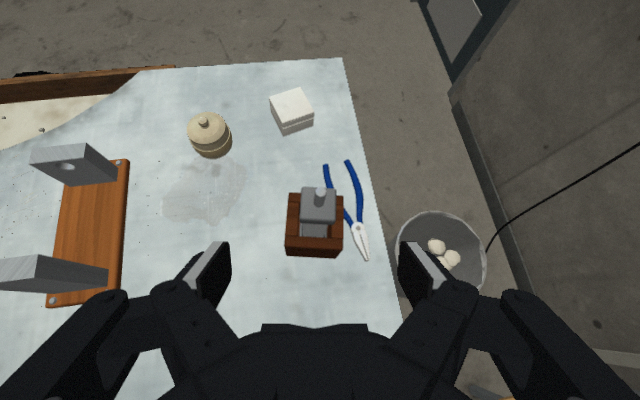

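The pin tip is at (320,190), the cap at (319,203) and the well mouth's centre near (314,214). That is about 5 px (5 mm) further out than predicted, so I shift the cap estimate outward.

```bash
python3 -m creep '[[0.4,-2,0,0.055,-0.01,0.068,1],[0.4,-2,0,0.055,-0.01,0.068,1]]'
python3 - <<'E'
from h import *
a=np.array([.687,-.165,-.707]);R=rot(a,[-.233,-.972,0])
go(np.array([.560,-.4085,.107])-.062*a,R)
E
```

```text
time_s: 4.75
position: [0.4359, -0.3788, 0.2379]
eef_rot: [[0.684, 0.694, -0.225], [-0.166, -0.153, -0.974], [-0.711, 0.703, 0.01]]
ft_force: [0.6, 2.1, -0.2]
finger_gap: 0.0851
t 4.75 pos [ 0.4359 -0.3788  0.2379] j [-64.8  17.9 119.9  74.7  34.7 -23.9] F [ 0.6  2.1 -0.2] gap 0.0851
shift cm [12.0876 -0.1718 -0.0293] rotvec [0.0128 0.0013 0.0048]
```

```bash
python3 -m creep '[[3,-0.05,0,0,0,0,1],[3,-0.05,0,0,0,0,1],[3,-0.05,0,0,0,0,1],[2,0,0,0,0,0,1],[1,0,0,0,0,0,1]]'
python3 - <<'E'
from h import *
a=np.array([.687,-.165,-.707]);R=rot(a,[-.233,-.972,0])
go(np.array([.560,-.4085,.107])-.062*a,R)
print(env.tcp_to_tips)
im,c=snap('wrist','w2.png')
a1,_=snap('scene','s2.png')
cv2.imwrite('pics/v2.png',np.hstack([im[60:360,120:520],cv2.resize(a1[160:310,340:540],(400,300))]))
E
```

```text
time_s: 5.25
position: [0.5142, -0.3989, 0.1448]
eef_rot: [[0.679, 0.699, -0.224], [-0.169, -0.148, -0.974], [-0.714, 0.7, 0.017]]
ft_force: [0.5, 0.3, -0.3]
finger_gap: 0.0854
t 5.25 pos [ 0.5142 -0.3989  0.1448] j [-56.8  31.9 115.6  95.9  28.6 -41.6] F [ 0.5  0.3 -0.3] gap 0.0854
shift cm [-0.2192  0.6386 -0.1247] rotvec [0.0188 0.0052 0.0099]
0.0726
```

View pics/v2.png

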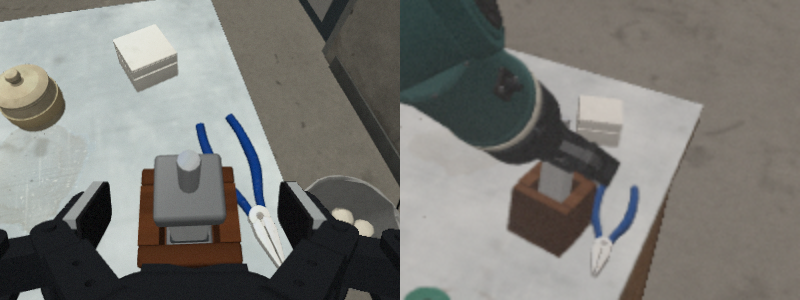

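The cap sits squarely between the pads in the wrist view, centred at crop (189,190). Now a small correction and then I close.

```bash
python3 -m creep '[[-0.1,0.55,-0.12,0.015,0,0.01,1],[0,0,0,0,0,0,0.3],[0,0,0,0,0,0,0],[0,0,0,0,0,0,0],[0,0,0,0,0,0,0],[0,0,0,0,0,0,0],[0,0,0,0,0,0,0]]' 60
python3 -m creep '[[0,0,0,0,0,0,0],[-0.36,0.35,0.01,0,0,0,0],[-0.72,0.7,0.02,0,0,0,0],[-1.4,1.4,0.04,0,0,0,0],[-1.4,1.4,0.04,0,0,0,0],[-1.4,1.4,0.04,0,0,0,0],[-1.4,1.4,0.04,0,0,0,0]]'
python3 - <<'E'
from h import *
a=np.array([-.687,.165,-.707]);R=rot(a,[-.233,-.972,0])
go(np.array([.47,-.27,.2]),R)
s=env.read_state();print(s['eef_rot'])
a1,_=snap('scene','s3.png')
im,_=snap('wrist','w3.png')
cv2.imwrite('pics/v3.png',np.hstack([im[60:360,120:520],cv2.resize(a1[160:310,340:540],(400,300))]))
E
```

```text
time_s: 6.05
position: [0.5157, -0.3982, 0.1536]
eef_rot: [[0.688, 0.687, -0.235], [-0.173, -0.16, -0.972], [-0.705, 0.709, 0.009]]
ft_force: [0.2, -0.1, -1.1]
finger_gap: 0.0328
time_s: 6.75
position: [0.5132, -0.397, 0.2463]
eef_rot: [[0.682, 0.693, -0.236], [-0.167, -0.166, -0.972], [-0.712, 0.702, 0.002]]
ft_force: [0.1, -0.1, -2.2]
finger_gap: 0.0328
t 6.75 pos [ 0.5132 -0.397   0.2463] j [-56.9  20.9 112.   70.2  30.7 -11.1] F [ 0.1 -0.1 -2.2] gap 0.0328
shift cm [ -1.7655  -8.3541 -11.3309] rotvec [-0.0025  0.0025 -1.5632]
[[ 0.6818  0.6925 -0.2355]
 [-0.1667 -0.1664 -0.9719]
 [-0.7122  0.7019  0.002 ]]
```

View pics/v3.png

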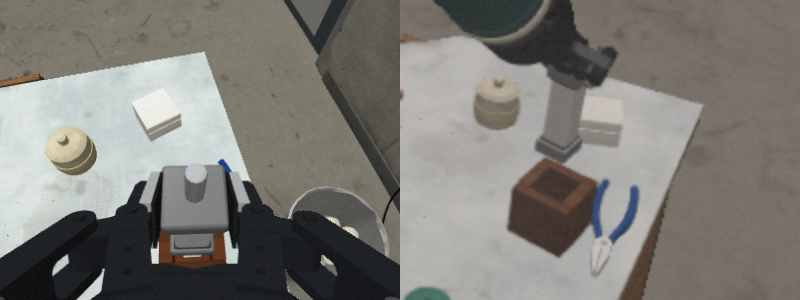

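The spindle is held by its upper cap (crop (193,195)) and is clear of the well. Next I move sideways and turn it about the jaw axis.

```bash
python3 -m creep '[[-0.38,-0.37,-2,0,0,0,0],[-0.38,-0.37,-4,0,0,0,0],[-0.38,-0.37,-4,0,0,0,0],[0,0,-2,0,0,0,0],[0,0,0,0,0,-0.14,0],[0,0,0,0,0,-0.14,0],[0,0,0,0,0,-0.14,0],[0,0,0,0,0,-0.14,0],[0,0,0,0,0,-0.14,0],[0,0,0,0,0,-0.14,0]]'
python3 - <<'E'
from h import *
c=env.get_calibration('scene');d=env.get_calibration('side')
print('spool',onz(c,(353,316),.012),onz(d,(270,310),.012))
a=np.array([-.687,.165,-.707]);R=rot(a,[-.233,-.972,0])
go(np.array([.525,-.28,.10]),R)
E
```

```text
time_s: 7.85
position: [0.5314, -0.2576, 0.2388]
eef_rot: [[0.27, 0.943, -0.193], [-0.007, -0.199, -0.98], [-0.963, 0.266, -0.047]]
ft_force: [1.5, 1.5, -2.4]
finger_gap: 0.033
spool [ 0.3869613  -0.35059944  0.012     ] [ 0.38393031 -0.35134489  0.012     ]
t 7.85 pos [ 0.5314 -0.2576  0.2388] j [-37.2  18.8 101.8  12.4  47.2  56.8] F [ 1.5  1.5 -2.4] gap 0.033
shift cm [13.2104 -3.8516  2.969 ] rotvec [ 0.0539 -0.0363 -1.0534]
```

```bash
python3 -m creep '[[0,0,2,0.03,-0.02,-0.132,0],[0,0,0.5,0.02,-0.015,-0.132,0],[0,0,0,0,0,-0.132,0],[0,0,0,0,0,-0.132,0],[0,0,0,0,0,-0.132,0],[0,0,0,0,0,-0.132,0],[0,0,0,0,0,-0.132,0],[0,0,0,0,0,-0.132,0]]'
python3 - <<'E'
from h import *
a=np.array([-.687,.165,-.707]);R=rot(a,[-.233,-.972,0])
go(np.array([.525,-.28,.065]),R)
print(env.read_state()['eef_rot'])
E
```

```text
time_s: 8.65
position: [0.5273, -0.2779, 0.232]
eef_rot: [[-0.713, 0.659, -0.24], [0.203, -0.135, -0.97], [-0.672, -0.74, -0.037]]
ft_force: [-0.2, 0.6, -2.4]
finger_gap: 0.0331
t 8.65 pos [ 0.5273 -0.2779  0.232 ] j [-29.4  46.5  63.6 -11.2 116.5  72.9] F [-0.2  0.6 -2.4] gap 0.0331
shift cm [11.3375 12.2287  0.8822] rotvec [ 0.0216 -0.0311  0.0485]
[[-0.7127  0.659  -0.2405]
 [ 0.2025 -0.1349 -0.9699]
 [-0.6716 -0.7399 -0.0373]]
```

```bash
python3 -m creep '[[2.2,2.4,0.2,0.02,-0.03,0.048,0],[2.5,2.5,0.2,0,0,0,0],[2.5,2.5,0.2,0,0,0,0],[1.5,1.6,0,0,0,0,0]]'
python3 - <<'E'
from h import *
a=np.array([-.687,.165,-.707]);R=rot(a,[-.233,-.972,0])
go(np.array([.525,-.28,.063]),R)
print(env.read_state()['eef_rot'])
a1,_=snap('scene','s4.png');b1,_=snap('side','d4.png')
cv2.imwrite('pics/v4.png',np.hstack([cv2.resize(a1[190:340,250:450],(400,300)),cv2.resize(b1[170:320,200:400],(400,300))]))
E
```

```text
time_s: 9.05
position: [0.5287, -0.2786, 0.0949]
eef_rot: [[-0.689, 0.687, -0.229], [0.176, -0.148, -0.973], [-0.703, -0.711, -0.019]]
ft_force: [-0.1, 0.0, -1.5]
finger_gap: 0.0332
t 9.05 pos [ 0.5287 -0.2786  0.0949] j [-29.1  53.7  67.8 -10.8 102.6  75.5] F [-0.1  0.  -1.5] gap 0.0332
shift cm [2.4677 2.0325 0.2846] rotvec [ 0.0166 -0.0098  0.0062]
[[-0.6893  0.6874 -0.2287]
 [ 0.1756 -0.1477 -0.9733]
 [-0.7029 -0.7111 -0.0189]]
```

View pics/v4.png

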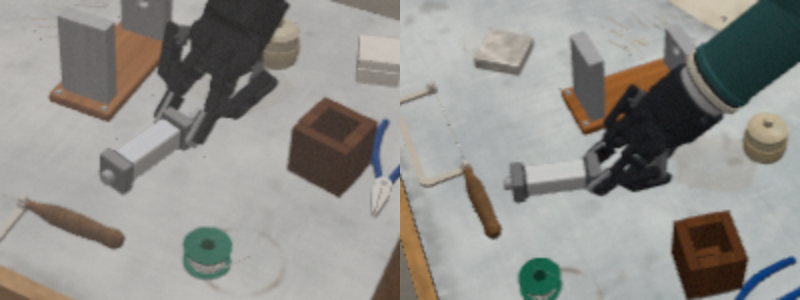

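The spindle is level with its fixed pin toward the robot, nothing is near it, and it is about 3 cm above the bench. I lower it gently.

```bash
python3 -m creep '[[1.0,1.0,0.02,0.01,0,0.005,0],[0.7,0.7,0.02,0,0,0,0],[0.15,0.15,0,0,0,0,0],[0.15,0.15,0,0,0,0,0]]'; python3 -m creep '[[0.14,0.14,0,0,0,0,0],[0,0,0,0,0,0,0]]';python3 -m creep '[[0.14,0.14,0,0,0,0,0],[0,0,0,0,0,0,0]]'
```

```text
time_s: 9.55
position: [0.5288, -0.2778, 0.0655]
eef_rot: [[-0.686, 0.689, -0.236], [0.177, -0.156, -0.972], [-0.706, -0.708, -0.015]]
ft_force: [0.2, 0.4, -2.4]
finger_gap: 0.0331
time_s: 9.75
position: [0.5294, -0.2781, 0.0644]
eef_rot: [[-0.684, 0.69, -0.236], [0.177, -0.157, -0.972], [-0.707, -0.707, -0.015]]
ft_force: [-0.2, 0.1, -2.6]
finger_gap: 0.0327
time_s: 9.95
position: [0.5299, -0.2783, 0.0633]
eef_rot: [[-0.683, 0.691, -0.236], [0.176, -0.157, -0.972], [-0.709, -0.705, -0.014]]
ft_force: [0.5, -0.3, -2.1]
finger_gap: 0.0331
```

```bash
for i in 1 2 3; do python3 -m creep '[[0.14,0.14,0,0,0,0,0],[0,0,0,0,0,0,0]]' | grep -E 'pos|force'; done
```

```text
position: [0.5301, -0.2784, 0.0617]
ft_force: [-1.3, 0.6, -2.3]
position: [0.5304, -0.2785, 0.0614]
ft_force: [-0.5, -1.0, -2.5]
position: [0.5305, -0.2785, 0.0612]
ft_force: [0.4, 0.2, -2.6]
```

```bash
for i in 1 2; do python3 -m creep '[[0.25,0.25,0,0,0,0,0],[0,0,0,0,0,0,0]]' | grep -E 'pos|rot|force'; done
python3 - <<'E'
from h import *
s=env.read_state();print(s['ft_force'],s['ft_torque'],s['joint_pos'],s['effort'])
E
```

```text
position: [0.5309, -0.2785, 0.0613]
eef_rot: [[-0.686, 0.688, -0.236], [0.175, -0.159, -0.972], [-0.707, -0.708, -0.012]]
ft_force: [-0.0, 0.3, -2.9]
position: [0.5313, -0.2786, 0.0611]
eef_rot: [[-0.687, 0.687, -0.237], [0.175, -0.16, -0.972], [-0.706, -0.709, -0.01]]
ft_force: [-0.3, -0.0, -2.0]
[-0.28803111 -0.00454478 -2.02161422] [-0.19190369 -0.6522367  -0.04011875] [-29.07060141  56.12202768  67.65488137 -10.58473141 100.21223316
  76.71801865] [ 1.36319208e-01 -7.79162550e+01 -1.77595925e+01 -1.13299716e+00
  5.35092697e+00  1.27172950e-02]
```

The tool stops at z 0.061, which is the computed on-bench height. I release and back off along the tool axis.

```bash
python3 -m creep '[[0,0,0,0,0,0,0.5],[0,0,0,0,0,0,0.7],[0,0,0,0,0,0,0.8],[0,0,0,0,0,0,0.8],[-2,0,0,0,0,0,0.8],[-4,0,0,0,0,0,0.8],[-4,0,0,0,0,0,0.8],[-4,0,0,0,0,0,0.8],[-3,0,0,0,0,0.13,0.8],[0,0,0,0,0,0.13,0.8],[0,0,0,0,0,0.13,0.8],[0,0,0,0,0,0.13,0.8],[0,0,0,0,0,0.13,0.8],[0,0,0,0,0,0.14,0.8]]'
python3 - <<'E'
from h import *
R=rot([0,0,-1],[-.233,-.972,0]);go(np.array([.44,-.26,.2]),R)
im,c=snap('scene','s5.png');im2,d=snap('side','d5.png')
cv2.imwrite('pics/v5.png',np.hstack([cv2.resize(im[190:340,250:450],(400,300)),cv2.resize(im2[170:320,200:400],(400,300))]))
E
```

```text
time_s: 12.35
position: [0.6531, -0.3091, 0.1755]
eef_rot: [[0.021, 0.971, -0.237], [0.009, -0.237, -0.971], [-1.0, 0.019, -0.013]]
ft_force: [0.2, 0.5, -1.9]
finger_gap: 0.0683
t 12.35 pos [ 0.6531 -0.3091  0.1755] j [-31.2  36.7  77.5   1.2  64.9  72. ] F [ 0.2  0.5 -1.9] gap 0.0683
shift cm [ -2.8583 -21.819    0.2514] rotvec [-0.0044 -0.0132 -0.0185]
```

View pics/v5.png

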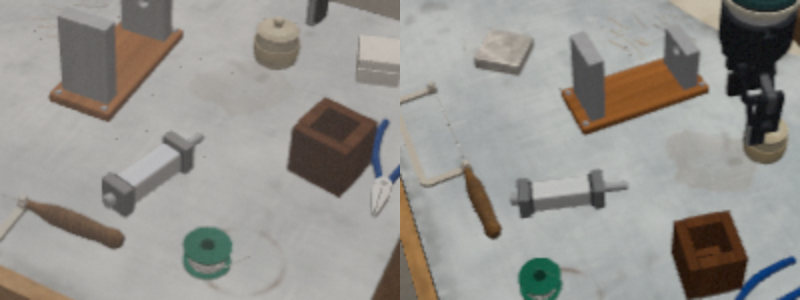

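It lies flat and free: sprung tip at scene crop (200,137), fixed tip at (110,203). I locate it and go above the barrel.

Run:
```python
from h import *
c=env.get_calibration('scene');d=env.get_calibration('side')
S=lambda x,y:(250+x/2,190+y/2);D=lambda x,y:(200+(x-400)/2,170+y/2)
s1,f1=onz(c,S(201,136),.017),onz(c,S(108,203),.017)
s2,f2=onz(d,D(627,186),.017),onz(d,D(513,199),.017)
for s,f in((s1,f1),(s2,f2)):
    v=(s-f);L=np.linalg.norm(v);print(s,f,L,f+v/L*.059,np.degrees(np.arctan2(v[1],v[0])))
o=(f1+(s1-f1)/np.linalg.norm(s1-f1)*.059+f2+(s2-f2)/np.linalg.norm(s2-f2)*.059)/2
R=rot([0,0,-1],[-.233,-.972,0]);go(np.array([o[0],o[1],.2]),R)
for n in['wrist']:
    C=np.array(env.get_calibration(n)['world_from_camera']);s=env.read_state();M=np.array(s['eef_rot']);print('cam in tool',M.T@(C[:3,3]-s['position']),M.T@C[:3,:3])
```

```text
[ 0.52350358 -0.27636188  0.017     ] [ 0.39216791 -0.24175316  0.017     ] 0.13581908573148488 [ 0.44922031 -0.25678724  0.017     ] -14.762616249011216
[ 0.51948844 -0.27746895  0.017     ] [ 0.39040471 -0.24093674  0.017     ] 0.13415369028601373 [ 0.44717497 -0.25700339  0.017     ] -15.802132640824727
t 12.45 pos [ 0.6487 -0.3073  0.1745] j [-31.3  36.7  77.9   1.1  65.2  72. ] F [-1.5  0.5 -0.5] gap 0.0684
shift cm [ -2.7473 -20.6483  -0.1605] rotvec [-0.0053 -0.0152 -0.0095]
cam in tool [-0.0698  0.0691 -0.0004] [[-0.     -0.2706  0.9627]
 [-0.0013 -0.9627 -0.2706]
 [ 1.     -0.0013 -0.0004]]
```

```bash
python3 -m creep '[[-0.6,-4.2,0,0,-0.015,0,0.8],[-0.6,-4.2,0,0.01,0,-0.01,0.8],[-0.6,-4.2,0,0.01,0,0,0.8],[-0.6,-4.2,0,0,0,0,0.8],[-0.3,-3.6,0,0,0,0,0.8],[0,0,0,0,0,0,0.8]]'
python3 - <<'E'
from h import *
t=np.radians(-15.3);h=np.array([np.cos(t),np.sin(t),0])
R=rot([0,0,-1],[h[1],-h[0],0]);o=np.array([.449,-.257,.017]);go([o[0],o[1],.075],R)
im,c=snap('wrist','w6.png')
print('sprung,fixed,origin',proj(c,[o+.079*h,o-.059*h,o,o+.05*h+[0,0,.017],o-.05*h+[0,0,.017]]))
E
```

```text
time_s: 13.05
position: [0.4463, -0.2563, 0.2017]
eef_rot: [[-0.027, 0.966, -0.257], [0.011, -0.257, -0.966], [-1.0, -0.029, -0.004]]
ft_force: [0.1, -0.0, 0.2]
finger_gap: 0.0683
t 13.05 pos [ 0.4463 -0.2563  0.2017] j [-37.3  21.2 102.6  -0.5  57.8  67.9] F [ 0.1 -0.   0.2] gap 0.0683
shift cm [12.6545  0.6473  0.0481] rotvec [ 0.0074 -0.0035  0.0289]
sprung,fixed,origin [[316.1297  95.7049]
 [314.9967 243.6171]
 [315.4411 185.9453]
 [315.9131 132.2377]
 [315.0541 243.1979]]
```

View pics/w6.png

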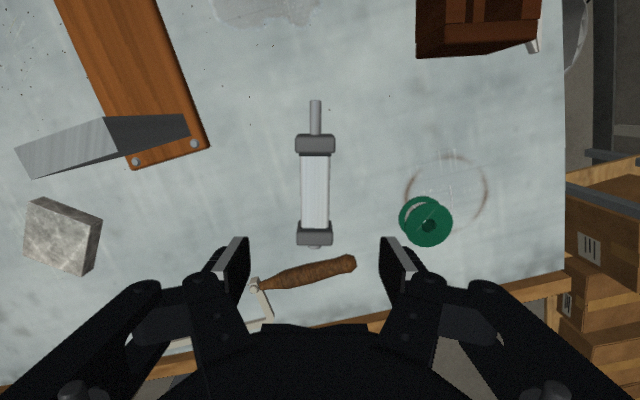

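The spindle is centred between the pads: sprung tip (316,100), fixed cap edge (315,244), within 2–3 px of prediction. I descend onto the barrel.

```bash
python3 -m creep '[[2,0.5,0,0.007,-0.003,0.029,0.8],[3,0,0,0,0,0,0.8],[3,0,0,0,0,0,0.8],[2.5,0,0,0,0,0,0.8],[1,0,0,0,0,0,0.8]]'
python3 - <<'E'
from h import *
t=np.radians(-15);h=np.array([np.cos(t),np.sin(t),0])
R=rot([0,0,-1],[h[1],-h[0],0]);go([.4475,-.2566,.0745],R)
E
```

```text
time_s: 13.6
position: [0.4665, -0.2671, 0.0859]
eef_rot: [[0.007, 0.965, -0.262], [-0.006, -0.262, -0.965], [-1.0, 0.008, 0.004]]
ft_force: [-1.0, 0.5, 0.1]
finger_gap: 0.0683
t 13.6 pos [ 0.4665 -0.2671  0.0859] j [-37.1  32.1 106.1  -0.1  41.3  68.2] F [-1.   0.5  0.1] gap 0.0683
shift cm [ 1.1162 -2.1209 -0.5152] rotvec [-0.0036  0.0043 -0.0081]
```

```bash
python3 -m creep '[[0,-1.5,-0.4,0,0.004,-0.008,0.8],[0.3,-0.7,-0.1,0,0,0,0.8],[0.6,0,0,0,0,0,0.8],[0.4,0,0,0,0,0,0.8],[0,0,0,0,0,0,0.8]]'
python3 - <<'E'
from h import *
t=np.radians(-15);h=np.array([np.cos(t),np.sin(t),0])
R=rot([0,0,-1],[h[1],-h[0],0]);go([.4475,-.2566,.0745],R)
E
```

```text
time_s: 14.1
position: [0.4481, -0.2572, 0.0724]
eef_rot: [[-0.002, 0.965, -0.261], [0.0, -0.261, -0.965], [-1.0, -0.002, 0.0]]
ft_force: [-1.2, -0.1, 0.3]
finger_gap: 0.0683
t 14.1 pos [ 0.4481 -0.2572  0.0724] j [-37.5  32.6 108.7  -0.1  38.7  67.7] F [-1.2 -0.1  0.3] gap 0.0683
shift cm [-0.2051 -0.0707 -0.0442] rotvec [-0.0026  0.0001  0.0016]
```

```bash
python3 -m creep '[[-0.3,0,0,0,0,0,0.8],[-0.1,-0.07,-0.04,0,0,0,0.4],[0,0,0,0,0,0,0],[0,0,0,0,0,0,0],[0,0,0,0,0,0,0],[0,0,0,0,0,0,0],[0,0,0,0,0,0,0],[0,0,0,0,0,0,0],[-1,0,0,0,0,0,0],[-3,0,0,0,0,0,0],[-4,0,0,0,0,0,0],[-4,0,0,0,0,0,0]]' 100
python3 - <<'E'
from h import *
t=np.radians(-15);h=np.array([np.cos(t),np.sin(t),0])
R=rot([0,0,-1],[h[1],-h[0],0]);go([.4475,-.2566,.2],R)
E
```

```text
time_s: 15.3
position: [0.4448, -0.2546, 0.1975]
eef_rot: [[-0.011, 0.965, -0.262], [0.007, -0.262, -0.965], [-1.0, -0.012, -0.004]]
ft_force: [0.8, 0.4, -2.4]
finger_gap: 0.024
t 15.3 pos [ 0.4448 -0.2546  0.1975] j [-37.5  21.  103.7  -0.   56.   67.7] F [ 0.8  0.4 -2.4] gap 0.024
shift cm [-0.2498  0.3143  0.125 ] rotvec [-0.003  -0.0044  0.0122]
```

```bash
python3 -m creep '[[0,0,0,-0.149,0,0,0],[0,0,0,-0.149,0,0,0],[0,0,0,-0.149,0,0,0],[0,0,0,-0.149,0,0,0],[0,0,0,-0.149,0,0,0],[0,0,0,-0.149,0,0,0],[0,0,0,-0.149,0,0,0],[0,0,0,-0.149,0,0,0],[0,0,0,-0.149,0,0,0],[0,0,0,-0.149,0,0,0],[0,0,0,-0.149,0,0,0],[0,0,0,-0.149,0,0,0],[0,0,0,-0.149,0,0,0],[0,0,0,-0.149,0,0,0],[0,0,0,-0.149,0,0,0],[0,0,0,-0.149,0,0,0],[0,0,0,-0.149,0,0,0],[0,0,0,-0.149,0,0,0],[0,0,0,-0.149,0,0,0],[0,0,0,-0.149,0,0,0]]'
python3 - <<'E'
from h import *
R=rot([0,0,-1],[-.03,1,0]);go([.62,-.13,.2],R)
E
```

```text
time_s: 17.3
position: [0.4421, -0.2522, 0.2127]
eef_rot: [[-0.004, -0.92, 0.391], [0.002, 0.391, 0.92], [-1.0, 0.005, 0.001]]
ft_force: [-0.2, -0.8, -2.3]
finger_gap: 0.0242
t 17.3 pos [ 0.4421 -0.2522  0.2127] j [ -37.5   19.4  103.6   -0.    57.3 -104.4] F [-0.2 -0.8 -2.3] gap 0.0242
shift cm [  1.2236 -11.6008  18.2033] rotvec [-0.4315  0.0016 -0.0046]
```

```bash
python3 -m creep '[[0,-1.5,3.3,0,0,0,0],[0,-1.5,3.3,0,0,0,0],[0,-1.5,3.3,0,0,0,0],[0,-1.5,3.3,0,0,0,0],[0,-1.5,3.3,0,0,0,0],[0,0,0,-0.14,0,0,0],[0,0,0,-0.14,0,0,0],[0,0,0,-0.14,0,0,0],[0,0,0,0,0,0,0]]'
python3 - <<'E'
from h import *
R=rot([0,0,-1],[-.03,1,0]);go([.575,-.13,.22],R)
im,c=snap('wrist','w7.png');snap('scene','s7.png');snap('side','d7.png')
t=np.radians(182);h=np.array([np.cos(t),np.sin(t),0])
for z,m in((.112,[-.0575,-.0775]),(.076,[.0575,.0775])):
    for k in m:
        for w in(-.03,.03):
            P=np.array([.5985,-.1305,z])-h*k*-1*-1+w*np.array([-h[1],h[0],0]);P=np.array([.5985,-.1305,z])+(-h)*k+w*np.array([-h[1],h[0],0])
            print(P,proj(c,P)[0])
print(np.array(c['K'])[0,0])
E
```

```text
time_s: 18.2
position: [0.5781, -0.1226, 0.2152]
eef_rot: [[-0.006, -0.999, -0.038], [0.003, -0.038, 0.999], [-1.0, 0.006, 0.003]]
ft_force: [-0.3, 0.4, -2.4]
finger_gap: 0.0237
t 18.2 pos [ 0.5781 -0.1226  0.2152] j [ -18.7   25.2   93.1    0.1   62.1 -110.9] F [-0.3  0.4 -2.4] gap 0.0237
shift cm [-0.4844  0.3409 -0.7261] rotvec [ 0.0078  0.0033 -0.006 ]
[ 0.54   -0.1025  0.112 ] [347.7672 169.6525]
[ 0.5421 -0.1625  0.112 ] [251.0979 169.5925]
[ 0.52   -0.1032  0.112 ] [348.8265 136.835 ]
[ 0.5221 -0.1632  0.112 ] [249.2651 136.7719]
[ 0.6549 -0.0985  0.076 ] [338.2043 295.7303]
[ 0.657  -0.1585  0.076 ] [267.9771 295.717 ]
[ 0.6749 -0.0978  0.076 ] [337.608  315.4748]
[ 0.677  -0.1578  0.076 ] [269.015  315.4683]
282.45286744958184
```

View pics/w7.png

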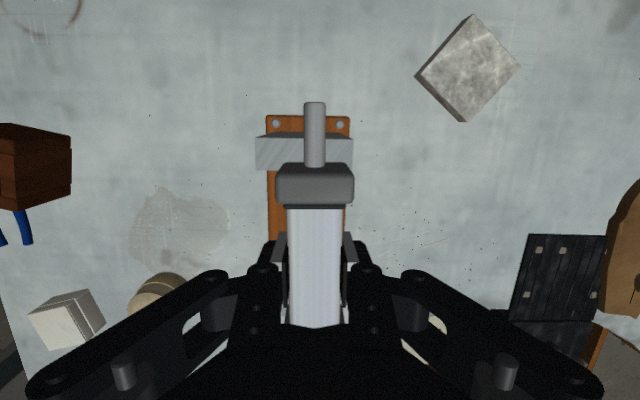

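Seen from above: tall cheek's top face spans columns 255–352 (rows 137–169), with the spindle axis at column 315 and its sprung tip at (315,102). I measure the edges numerically.

Run:
```python
from h import *
im=cv2.imread('pics/w7.png');g=cv2.GaussianBlur(cv2.cvtColor(im,cv2.COLOR_BGR2GRAY),(3,3),0).astype(float)
hsv=cv2.cvtColor(im,cv2.COLOR_BGR2HSV)
for r in(108,115,120,128,142,147,152,157,162,166,185,195,225,240):
    d=np.gradient(g[r]);seg=d[235:375];i=[235+k for k in range(1,139) if abs(seg[k])>6 and abs(seg[k])>=abs(seg[k-1]) and abs(seg[k])>abs(seg[k+1])]
    print(r,[(k,int(d[k])) for k in i])
for cx in(260,268,280,292,335,342,348):
    d=np.gradient(g[:,cx]);print('col',cx,[(k,int(d[k])) for k in range(100,190) if abs(d[k])>5 and abs(d[k])>=abs(d[k-1]) and abs(d[k])>abs(d[k+1])])
d=np.gradient(g[:,314]);print('col314',[(k,int(d[k])) for k in range(90,215) if abs(d[k])>5 and abs(d[k])>=abs(d[k-1]) and abs(d[k])>abs(d[k+1])])
```

```text
108 [(303, -32), (307, 10), (323, -6), (326, 19)]
115 [(266, -28), (302, -12), (306, 11), (323, -9), (326, 9), (347, 9)]
120 [(265, -33), (273, 12), (277, -10), (306, 11), (324, -14), (350, 31), (360, -7), (362, 7)]
128 [(265, -37), (268, 7), (306, 11), (324, -15), (337, 7), (342, -9), (349, 32)]
142 [(254, -6), (303, -23), (306, 9), (308, 9), (323, -9), (325, 14), (353, 11)]
147 [(254, -8), (303, -23), (308, 10), (322, -8), (325, 13), (353, 10)]
152 [(255, -7), (303, -23), (307, 10), (322, -9), (325, 14), (353, 10)]
157 [(255, -10), (303, -23), (307, 10), (322, -8), (325, 16), (352, 9)]
162 [(255, -9), (285, -14), (305, 12), (308, 10), (323, -13), (344, 13), (352, 10)]
166 [(255, -7), (281, -33), (306, 15), (323, -17), (347, 30), (352, 9)]
185 [(266, -31), (274, -9), (278, 7), (354, 31)]
195 [(267, -31), (274, -9), (278, 7), (351, -6), (354, 28)]
225 [(267, -31), (287, 22), (341, -25), (345, 24)]
240 [(268, -40), (287, 28), (341, -36), (352, 14), (361, 20)]
col 260 [(135, -30), (138, 21), (170, 6)]
col 268 [(114, -39), (117, 7), (133, -8), (137, 26), (170, -21)]
col 280 [(114, -38), (117, 7), (131, -9), (138, 26), (168, -23), (175, 8)]
col 292 [(114, -34), (131, -10), (138, 28), (162, -37), (177, 8)]
col 335 [(115, -36), (132, -11), (139, 29), (162, -34), (174, 7), (177, 8)]
col 342 [(116, -34), (121, 12), (127, -11), (133, -8), (139, 28), (162, -36), (176, 8)]
col 348 [(117, -29), (136, -9), (139, 29), (167, -23), (175, 8), (177, 7)]
col314 [(101, -23), (167, -35), (174, 8), (177, 7), (203, -18), (209, 48)]
```

Run:
```python
from h import *
c=env.get_calibration('wrist');s=env.read_state()
print(s['position'],np.array(s['eef_rot']))
np.set_printoptions(precision=4,suppress=True)
for n,z,pts in(('tall',.112,[(254.3,145),(353,145),(255,166),(352.2,166),(260,137.5),(348,138.8),(268,169.3),(280,169),(348,167.5)]),('board',.012,[(265.3,124),(349.8,124),(270,114),(280,114),(335,115),(342,116),(267,185),(267,225)]),
 ('spin',.157,[(314.4,101),(314.4,108),(314.3,155)]),('barreltop',.170,[(314,230)])):
    print(n,*[onz(c,p,z)[:2] for p in pts])
```

```text
[ 0.57810358 -0.12300141  0.2151358 ] [[-0.00573804 -0.9994636  -0.03224274]
 [ 0.00292673 -0.03225992  0.99947523]
 [-0.99997925  0.00564066  0.00311027]]
tall [ 0.5267 -0.1604] [ 0.5249 -0.1005] [ 0.5396 -0.1602] [ 0.5378 -0.1001] [ 0.5222 -0.1568] [ 0.5213 -0.1038] [ 0.5414 -0.1522] [ 0.541  -0.1448] [ 0.5388 -0.1027]
board [ 0.5162 -0.1699] [ 0.5137 -0.0906] [ 0.507  -0.1654] [ 0.5067 -0.1561] [ 0.506  -0.1049] [ 0.5067 -0.0983] [ 0.5749 -0.169 ] [ 0.6173 -0.1696]
spin [ 0.5029 -0.1248] [ 0.5058 -0.1247] [ 0.5262 -0.1241]
barreltop [ 0.5574 -0.1233]
```

```bash
python3 -m creep '[[0,-2.2,-0.35,0.004,0.003,-0.005,0],[0,-2.2,-0.35,0.004,0,0,0],[2,0,0,0,0,0,0],[2,0,0,0,0,0,0],[1,0,0,0,0,0,0],[0,0,0,0,0,0,0]]'
cat > g.py <<'E'
from h import *
import sys
t=np.radians(1.4);R=rot([-.002,0,-1],[-np.sin(t),np.cos(t),0])
go([float(v) for v in sys.argv[1:4]],R)
E
python3 g.py .623 -.1285 .1585
```

```text
time_s: 18.95
position: [0.6231, -0.1304, 0.1647]
eef_rot: [[0.0, -1.0, -0.006], [-0.001, -0.006, 1.0], [-1.0, -0.0, -0.001]]
ft_force: [-0.3, 0.5, -2.1]
finger_gap: 0.0242
t 18.95 pos [ 0.6231 -0.1304  0.1647] j [ -18.    31.7   89.7   -0.    58.6 -108.3] F [-0.3  0.5 -2.1] gap 0.0242
shift cm [0.6229 0.0112 0.1856] rotvec [-0.0187 -0.0006  0.0024]
```

```bash
python3 -m creep '[[0.4,0,0.19,-0.018,0,0.003,0],[0.35,0,0,0,0,0,0],[0,0,0,0,0,0,0]]' | grep force; python3 g.py .613 -.1287 .1585
python3 -m creep '[[0,0.6,0,0,0,0,0],[0,0.5,0,0,0,0,0],[0,0,0,0,0,0,0]]'| grep force; python3 g.py .603 -.129 .1585
```

```text
ft_force: [-0.2, -0.9, -3.0]
t 19.25 pos [ 0.6232 -0.1286  0.1582] j [ -17.8   32.2   89.9   -0.1   58.  -109.1] F [-0.2 -0.9 -3. ] gap 0.0242
shift cm [-0.0325  1.0215  0.018 ] rotvec [-0.0013 -0.0009  0.0001]
ft_force: [3.4, 1.1, -3.0]
t 19.55 pos [ 0.6141 -0.1292  0.1601] j [ -18.2   31.3   91.4   -0.    57.  -109.5] F [ 3.4  1.1 -3. ] gap 0.0244
shift cm [0.1522 1.108  0.0484] rotvec [-0.0018 -0.0024  0.0073]
```

```bash
for i in 1 2 3; do python3 -m creep '[[0.07,0.7,0.02,0,0,0.002,0],[0,0,0,0,0,0,0]]'| grep force; python3 g.py .59 -.1292 .1585; done
```

```text
ft_force: [4.5, 0.6, -2.6]
t 19.75 pos [ 0.6098 -0.1296  0.161 ] j [ -18.3   30.9   92.1    0.    56.4 -109.6] F [ 4.5  0.6 -2.6] gap 0.0238
shift cm [0.2275 1.9849 0.0833] rotvec [-0.0026 -0.0037  0.013 ]
ft_force: [5.6, 0.7, -3.7]
t 19.95 pos [ 0.6064 -0.13    0.1619] j [ -18.5   30.4   92.8    0.1   55.7 -109.8] F [ 5.6  0.7 -3.7] gap 0.0243
shift cm [0.3079 1.6485 0.1174] rotvec [-0.0036 -0.0051  0.0195]
ft_force: [6.9, 1.2, -5.0]
t 20.15 pos [ 0.6038 -0.1304  0.1628] j [ -18.7   30.1   93.4    0.2   55.1 -109.9] F [ 6.9  1.2 -5. ] gap 0.0245
shift cm [0.3958 1.3834 0.1547] rotvec [-0.0044 -0.0066  0.0269]
```

```bash
python3 -m creep '[[0.5,1.0,0.15,-0.004,-0.006,0.03,0],[0.3,0.8,0.1,0,0,0.02,0],[0.2,0.6,0.05,0,0,0.01,0]]'| grep force; python3 g.py .59 -.1292 .1585
```

```text
ft_force: [11.6, 3.8, 0.9]
t 20.45 pos [ 0.592  -0.1303  0.1583] j [ -18.7   30.3   93.8   -0.6   56.3 -109.6] F [11.6  3.8  0.9] gap 0.0243
shift cm [-0.0187  0.1999  0.1165] rotvec [-0.0021 -0.0065 -0.0071]
```

```bash
python3 -m creep '[[0,0.6,0.15,-0.002,-0.006,-0.003,0],[0,0.4,0.1,0,0,0,0]]'| grep force; python3 g.py .589 -.1292 .1585
```

```text
ft_force: [10.7, 0.9, -6.4]
t 20.65 pos [ 0.5909 -0.1299  0.1614] j [ -18.9   29.6   94.7   -0.    55.  -110.3] F [10.7  0.9 -6.4] gap 0.0244
shift cm [0.2832 0.1934 0.0756] rotvec [-0.0006 -0.0054  0.0153]
```

```bash
python3 -m creep '[[0.6,0.7,0.1,0,-0.006,0.022,0],[0.6,0.6,0.05,0,0,0.012,0],[0.6,0.5,0.05,0,0,0.012,0]]'| grep force; python3 g.py .589 -.1292 .1485
```

```text
ft_force: [11.5, 1.9, 2.0]
t 20.95 pos [ 0.5891 -0.1317  0.1509] j [ -19.    30.4   94.9   -0.5   54.4 -109.9] F [11.5  1.9  2. ] gap 0.0241
shift cm [0.2422 0.0085 0.2525] rotvec [-0.0025 -0.0081  0.0047]
```

```bash
python3 -m creep '[[0.6,0.45,0.3,-0.002,-0.008,0.012,0],[0.6,0.45,0.15,0,0,0.012,0]]'| grep force; python3 g.py .589 -.1292 .14
```

```text
ft_force: [11.2, 1.1, 1.0]
t 21.15 pos [ 0.591  -0.1303  0.1439] j [ -18.8   31.1   94.9   -0.4   53.7 -109.9] F [11.2  1.1  1. ] gap 0.0244
shift cm [0.3863 0.1979 0.1194] rotvec [-0.001  -0.0071  0.0039]
```

```bash
python3 -m creep '[[0.45,0.75,0.2,0,-0.007,0.012,0],[0.4,0.65,0.15,0,0,0.01,0]]'| grep force; python3 g.py .5885 -.1292 .138; python3 -m creep '[[0.5,0.6,0.15,0,-0.005,0.012,0],[0.5,0.6,0.15,0,0,0.01,0]]'| grep force; python3 g.py .5885 -.1292 .13
```

```text
ft_force: [12.5, 0.2, 2.6]
t 21.35 pos [ 0.5886 -0.1302  0.1403] j [ -18.9   31.2   95.5   -0.4   52.9 -110. ] F [12.5  0.2  2.6] gap 0.0241
shift cm [0.2278 0.0115 0.0972] rotvec [-0.0016 -0.0074  0.0063]
ft_force: [11.0, 1.3, 2.2]
t 21.55 pos [ 0.5885 -0.1303  0.1357] j [ -18.9   31.5   95.8   -0.4   52.1 -109.9] F [11.   1.3  2.2] gap 0.0243
shift cm [ 0.5643 -0.0019  0.1111] rotvec [-0.0026 -0.0093  0.0096]
```

```bash
python3 -m creep '[[0.5,0.55,0.28,0,-0.009,0.014,0],[0.5,0.55,0.2,0,0,0.01,0]]'| grep force; python3 g.py .5885 -.1292 .1275; python3 -m creep '[[0.4,0.55,0.25,0,-0.008,0.012,0],[0.3,0.55,0.2,0,0,0.01,0]]'| grep force; python3 g.py .5885 -.1292 .1235
```

```text
ft_force: [10.9, 0.8, 1.5]
t 21.75 pos [ 0.5891 -0.129   0.1308] j [ -18.8   31.9   96.    -0.4   51.6 -109.8] F [10.9  0.8  1.5] gap 0.0243
shift cm [ 0.3296  0.0613 -0.0144] rotvec [-0.0029 -0.0082  0.0102]
ft_force: [11.2, -0.3, 1.7]
t 21.95 pos [ 0.5893 -0.1281  0.1286] j [ -18.7   32.    96.1   -0.3   51.2 -109.7] F [11.2 -0.3  1.7] gap 0.0244
shift cm [ 0.5078  0.0912 -0.1083] rotvec [-0.0032 -0.0078  0.0117]
```

```bash
for i in 1 2; do python3 -m creep '[[0.5,0.55,0.03,0,-0.006,0.013,0],[0.4,0.5,0.03,0,0,0.01,0]]'| grep force; python3 g.py .5885 -.1292 .1205;done
```

```text
ft_force: [8.3, 1.9, 0.6]
t 22.15 pos [ 0.5888 -0.1297  0.124 ] j [ -18.9   32.4   96.2   -0.3   50.9 -109.8] F [8.3 1.9 0.6] gap 0.0236
shift cm [0.3519 0.0302 0.05  ] rotvec [-0.0042 -0.0069  0.0091]
ft_force: [9.3, 8.2, 23.8]
t 22.35 pos [ 0.588  -0.1305  0.1208] j [ -19.    32.7   96.2   -0.2   50.8 -109.9] F [ 9.3  8.2 23.8] gap 0.0242
shift cm [ 0.031  -0.0495  0.1302] rotvec [-0.0066 -0.0041  0.0058]
```

The sprung pin has dropped into the recess: Fx fell to 8 N, and going lower raised Fz to 24 N. I back up to the recess centre, then let it move toward the low cheek.

```bash
python3 -m creep '[[-0.15,0.25,0.2,0,-0.004,0.006,0],[0,0.3,0.1,0,0,0.005,0]]'| grep force; python3 g.py .588 -.1292 .123
```

```text
ft_force: [8.0, -0.1, -7.3]
t 22.55 pos [ 0.5905 -0.1292  0.1263] j [ -18.9   32.3   96.    -0.1   51.1 -109.8] F [ 8.  -0.1 -7.3] gap 0.024
shift cm [0.3316 0.2481 0.0101] rotvec [-0.0072 -0.0045  0.0113]
```

```bash
python3 -m creep '[[0.45,0.1,0,-0.007,-0.004,0.013,0],[0.2,0,0,0,0,0.008,0]]'| grep force; python3 g.py .595 -.129 .1237
```

```text
ft_force: [6.2, 1.6, -1.1]
t 22.75 pos [ 0.5954 -0.1302  0.1229] j [ -18.7   33.    95.1   -0.2   51.8 -110. ] F [ 6.2  1.6 -1.1] gap 0.0239
shift cm [-0.0767  0.0403  0.1164] rotvec [-0.0007 -0.0032  0.0025]
```

```bash
python3 -m creep '[[0.1,-0.2,0.1,0,-0.003,0.006,0],[0.15,-0.2,0.05,0,0,0.004,0]]'| grep force; python3 g.py .601 -.129 .1237
```

```text
ft_force: [-6.2, -2.3, 8.9]
t 22.95 pos [ 0.6028 -0.1297  0.1223] j [ -18.4   33.6   93.9   -0.3   52.6 -109.7] F [-6.2 -2.3  8.9] gap 0.024
shift cm [-0.1376  0.1759  0.0753] rotvec [-0.0004 -0.0028 -0.0021]
```

```bash
python3 -m creep '[[-0.1,0.05,0.03,0,0,0,0],[0,0,0,0,0,0,0]]'| grep force; python3 g.py .6017 -.129 .1237; python3 -m creep '[[0,0,0,0,0,0,0],[0,0,0,0,0,0,0]]'| grep force; python3 g.py .6017 -.129 .1237
```

```text
ft_force: [1.3, -0.4, -0.2]
t 23.15 pos [ 0.6027 -0.1296  0.1235] j [ -18.4   33.5   93.9   -0.3   52.8 -109.6] F [ 1.3 -0.4 -0.2] gap 0.0241
shift cm [-0.0195  0.103   0.0582] rotvec [-0.0003 -0.003  -0.002 ]
ft_force: [3.5, -0.4, -2.7]
t 23.35 pos [ 0.6027 -0.1295  0.1235] j [ -18.4   33.5   93.9   -0.3   52.7 -109.6] F [ 3.5 -0.4 -2.7] gap 0.0242
shift cm [-0.0187  0.0964  0.0562] rotvec [-0.0004 -0.0031 -0.0017]
```

```bash
python3 -m creep '[[0,0,0,0,0,0,0.3],[0,0,0,0,0,0,0.6],[0,0,0,0,0,0,0.7],[0,0,0,0,0,0,0.7],[-1,0,0,0,0,0,0.7],[-2,0,0,0,0,0,0.7],[-4,0,0,0,0,0,0.7],[-4,0,0,0,0,0,0.7],[-3,0,0,0,0,0,0.7],[0,0,0,0,0,0,0.7]]'
python3 - <<'E'
from h import *
w,c=snap('wrist','w8.png');s,cs=snap('scene','s8.png');d,cd=snap('side','d8.png')
print(np.array(env.read_state()['joint_pos']).round(1))
f=lambda i,x,y,W,H:cv2.resize(i[y:y+H,x:x+W],(400,300),interpolation=cv2.INTER_CUBIC)
cv2.imwrite('pics/v8.png',np.vstack([np.hstack([f(s,265,165,100,75),f(d,265,170,100,75)]),np.hstack([f(w,200,100,266,200),f(s,250,150,220,165)])]))
for q in(cs,cd):print(proj(q,[[.656,-.1275,.062],[.5405,-.1303,.062]]))
E
```

```text
time_s: 24.35
position: [0.5995, -0.1285, 0.2703]
eef_rot: [[-0.014, -1.0, -0.024], [-0.001, -0.024, 1.0], [-1.0, 0.014, -0.001]]
ft_force: [0.7, 0.3, 0.4]
finger_gap: 0.0596
[ -18.4   24.    87.    -0.3   70.3 -109.7]
[[320.23798645 191.04928881]
 [295.33146559 216.50048174]]
[[337.62179961 194.08671931]
 [297.57183337 207.08577612]]
```

View pics/v8.png

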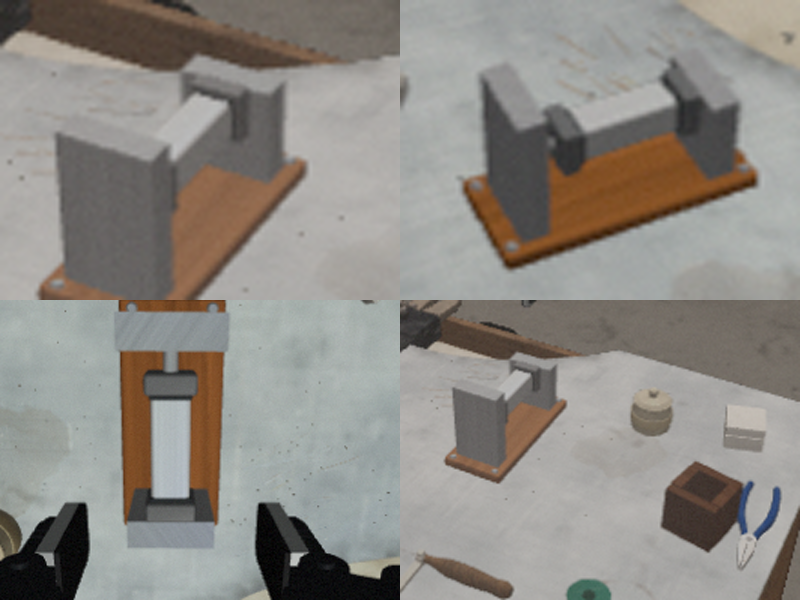

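The spindle sits between the cheeks with its cap flush on the low cheek, its sprung pin in the tall cheek and its axis square to both. The gripper is clear of it, so I hand in.

```bash
python3 -c "
from station import env
env.close_job();print(env.read_state()['time_s'])"
```

```text
the job is handed in; nothing more can be done
the job is handed in; nothing more can be done
```

The spindle is seated between the cheeks and let go, and I handed the job in at about 24.5 s of the 51 s allowed. No verdict came back.

**What I did:**
- Took the spindle out of the well by its upper cap, laid it flat near (0.45, -0.26) and released it. A picture showed it lying free.
- Took it again by the barrel and turned it round. I pressed the sprung pin against the tall cheek to about 11–12 N and lowered it until the pin dropped into the recess.
- Let it spring back toward the low cheek, then opened the gripper and lifted clear.

**Last checks:**
- The final pictures show the fixed-pin cap flush on the low cheek, the sprung pin in the tall cheek, and the axis square to both. The gripper is 15 cm up and touching nothing.
- The tool stopped at x 0.6028 m against 0.6017 m computed for full seating. I did not measure the pin depths directly.
- The jar looks untouched. The spool is cut off at the edge of the last picture and the stone block is outside it. Nothing came near either, but I did not measure how far any of them moved.

**What disagreed or went wrong:**
- The first tilt at the well ran into the last joint's limit, and I fixed it with a half turn of the wrist.
- The wrist force barely showed the touch-down on the bench, so I judged that by the height where the tool stopped.
- While I looked for the recess, the pin pressed its rim with about 24 N for a moment, and I backed off.

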